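# Load a wax block under a spring hold-down flap

## Robot

A 6-joint arm with a two-finger parallel gripper is mounted at the origin on a cart in front of the work surface, level with it; the furniture and walls round the work are solid. World frame = base frame: x ahead of the robot, y to its left, z up, the work surface at z = 0. Lengths are in m, angles in rad, forces in N, time in s.
With the tool pointing down it reaches from about 0.25 to 0.775 m from the base axis. Payload 4 kg.
Tool frame: the origin (TCP) lies on the front face of the gripper's body, between the roots of the fingers; the fingertips stand 97 mm ahead of it and the grasp point (between the pads) lies 78 mm ahead of it; z points along the fingers, y is the line along which they close (so a half turn about z gives the same grasp; the last joint's range is limited). The gripper opens to 94 mm and grips with 3 to 60 N. Pads are 16 mm wide; open, the fingers measure 119 mm over their backs; the gripper's body (75 mm by 177 mm) begins 78 mm behind the grasp point.
Start: joints at [-1.385, 0.087, 1.371, -0, 1.684, -0.103], TCP at [0.157, -0.527, 0.303] pointing down, gripper open.
Joint ranges: [-3.1, 3.1], [-0.76, 2.03], [0.27, 2.55], [-1.08, 4.22], [0.17, 2.65], [-2.57, 2.57]. Speed limits (rad/s): [2.79, 2.79, 3.14, 3.14, 3.14, 3.14].

## Interface

Orientations are given as a unit quaternion [x, y, z, w].
In Python, from workcell import bot, cams, hand_in gives the robot as it stands.
- The arm moves only by the tool drive_tool, never from a script. Its argument "commands" is a list of rows, each a list of 7 numbers: the gripper command: -1 is fully open, 1 is shut, values between are in proportion, then the shift along the tool's x, y, z in mm, then the turn, a rotation vector about the tool's x, y, z in degrees. A call has 1 to 8 rows; each row shifts and turns the commanded pose from where the row before left it, along the tool's axes as they then stand; what a row does not reach is not made up. A row lasts 1/12 s, in which the tool goes at most 41.7 mm and 7.16 degrees, less where a joint would pass 70% of its speed; a pose out of reach is approached as far as the arm can. A call with a gripper value outside its range is refused whole. The fingers move at their own pace and stop on an object; "squeeze" is the grip in N (left out, the last holds). Time passes only in rows, so rows that do not move let the fingers close. It gives the time, the measured TCP pose, the force, the opening and the grip force at its end, in the units of the state.
- bot.observe(): the state, without advancing time (a new reading comes with each control period).
- cams.grab_frame(name): name is "scene" or "top" or "wrist"; returns the picture (420x560x3 uint8, blue, green, red); there is no depth.
- cams.calibration(name): a dict with "K" (3x3 intrinsics, pixels), "k1" (the pictures are not rectified: a ray, as slopes to the right and down, at radius r is drawn at 1 + k1 r^2 times it, then the intrinsics apply), "R" (3x3) and "t" (3): a world point X has camera coordinates R X + t. Camera axes: x right, y down, z forward; pixel columns grow to the right and rows downward; lengths in m; the calibration is good to about 2 mm. A picture is of the moment at which its call begins: read the wrist's pose just before it. calibration takes no time and is no camera call; for the wrist camera it gives the pose at the moment of the call.
- hand_in(): hands the job in; it is judged then, once.
The state is a dict: "time": time; "joint_pos": joint angles; "joint_vel": joint speeds; "joint_torque": joint torques, N m; "ee_pos": TCP position; "orientation": TCP orientation; "wrist_force": force on the tool from outside, world axes, zero at the start; "torque": the same for the moment, N m; "finger_gap": opening from 0.0 (shut) to 1.0 (fully open); "grasp_force": force on a finger pad.
Only numpy, scipy, OpenCV 4.12 (cv2) and the standard library are available. Lean on these libraries where they do the work, as an engineer would, in place of code of your own. Each camera call takes 0.05 s, during which the arm holds its last target. There are 200 camera calls.

## Task

Load the large wax block that lies in the channel of the specimen clamp: with one fingertip press the clamp's long side rail down so that the spring-closed flap lifts, and while you hold it open push the block with the other fingertip along the channel under the flap, until it meets the end stop. Then let the rail come up again so that the flap closes on top of the block and holds it. Push the block only, never pick it up or tip it, and leave the other blocks, the stopper and the dropper bottle where they are.

Things in the scene. Friction and masses are not known exactly. Their poses are not given: they have to be found in the camera images.
- clamp: Specimen clamp of bare aluminium, fixed to the table. Origin on the table, under the middle of the channel and the near edge of the flap. x = push direction along the channel, y = towards the rail, z up. Base plate x -140 to +62 mm, y -34 to +40 mm. Channel floor at z = 10 mm, 50 mm wide (y -25 to +25) between guides 3 mm thick with tops at z = 18 mm, open at its -x end
- flap (a joint): Turn of the rocker, rad: 0 = shut (flap slopes 34 degrees down into the channel, barring the way of a block), about 0.59 = flap level, resting on a block, above 0.75 it clears the block, 0.97 = open against its stop. Pressing the rail down opens it, a spring shuts it: on the rail 30 mm beside the hinge it takes 2 N to start, 5 N at 0.9
- rail_mid (a point): Middle of the rail's upper face; turns with the rocker: z = 47 mm when shut, 23 mm at joint 0.8. The rail is a flat plate 130 mm long (clamp x -130 to 0 mm) beside the channel, from 6 to 48 mm beyond the hinge; its face lies 11 mm below the hinge axis when the flap is level, slopes up outward when shut, down outward when open
- flap_edge (a point): Middle of the far edge of the flap, with a 5 mm rolled rim. The flap is a plate 3 mm thick and 46 mm long along the channel (clamp x 0 to 46 mm) that reaches 48 mm from the hinge across the channel; when level its underside is at z = 38 mm
- home (a point): Fixed point on the channel floor where the centre of the block's underside lies when the block touches the end stop (clamp x = +16 mm). The stop's face is at clamp x = +50 mm, its top at z = 35 mm
- block: The large cream-coloured wax block to be loaded, 44 x 68 x 28 mm, 60 g nominal; origin at the centre of its underside, its y axis along its 68 mm length. It lies in the channel with its length along the channel, before the flap
- block_medium: Bystander: wax block 39 x 52 x 24 mm on the table beside the clamp, origin at the centre of its underside
- block_small: Bystander: wax block 36 x 46 x 22 mm on the table beside the clamp, origin at the centre of its underside
- stopper: Bystander: rubber stopper, 32 mm wide and 27 mm high, on the table on the rail's side, origin at the centre of its underside
- dropper: Bystander: small brown dropper bottle, 30 mm wide and 76 mm high, standing beyond the rail, origin at the centre of its underside
- hinge_mid (a point): Fixed point on the rocker's hinge axis, which runs along clamp x at y = +34, z = 40 mm (clamp frame), between lugs at x = -136 and +54 mm with tops at z = 47 mm. The rocker is one steel part that turns on it: an 8 mm tube with the flap on the channel's side and the rail on the other
There are look-alikes about, which are no part of the job. Leave any purple or red look-alike of the block alone.

How it is judged:
By the outcome, as a careful person would: the job done as asked, in the order asked, and still so for the second after the job is handed in, with the robot touching nothing.
It also fails if it takes over 45 s, if anything falls off the work surface, if the arm or the gripper's body presses on something with over 40 N, if the wrist force passes 120 N, or if a joint passes its speed limit or range.

## Working session

There is one attempt and no reset: what is moved stays moved. The work goes in short steps, Python scripts to look and compute and a tool call to move; the robot and the scene stay as the last step left them, time stands still between calls to the robot, and variables do not carry over. Pictures are saved under pics/ and viewed, at most 10 in all, crops included, and the job is handed in when it is done.

Besides the shell and the picture viewer there is one more tool, called as name([rows], argument=value, ...), one row to a line, values as JSON. drive_tool: Moves the arm, as the interface text tells. Its arguments: {"type":"object","properties":{"commands":{"type":"array"},"squeeze":{"type":"number"}},"required":["commands"]}

```bash
mkdir -p pics
python3 - <<'E'
from workcell import bot,cams
import cv2,json
print(bot.observe())
for n in("scene","top"):
    cv2.imwrite(f"pics/{n}0.png",cams.grab_frame(n)); print(n,cams.calibration(n))
E
```

```text
{'time': 0.0, 'joint_pos': array([-1.38508357e+00,  8.79247578e-02,  1.37225893e+00, -5.27384701e-05,
        1.68358929e+00, -1.03079756e-01]), 'joint_vel': array([-0.00205084, -0.00234323, -0.00012595,  0.00227264, -0.00083935,
        0.00068756]), 'joint_torque': array([ 5.93414188e-04, -3.40188682e+01, -3.02425468e+01,  7.17990263e-02,
        3.30485345e-02, -1.58468993e-04]), 'ee_pos': array([ 0.15656698, -0.52688658,  0.30151811]), 'orientation': array([ 9.89592796e-01,  1.43892003e-01, -7.12113189e-05, -1.08814733e-03]), 'wrist_force': array([ 0.14160269, -0.22692602, -0.24041616]), 'torque': array([-0.07735816, -0.01576258, -0.00453975]), 'grasp_force': 0.0, 'finger_gap': 1.000606136668037}
scene {'K': array([[526.42612788,   0.        , 280.7605705 ],
       [  0.        , 526.42612788, 208.39700386],
       [  0.        ,   0.        ,   1.        ]]), 'k1': -0.037869064050447244, 'R': array([[-0.7749683 , -0.63194981, -0.00797318],
       [-0.3658802 ,  0.45889894, -0.80965638],
       [ 0.51532107, -0.6245408 , -0.58685005]]), 't': array([0.58185999, 0.14941211, 0.76624333])}
top {'K': array([[447.61158995,   0.        , 273.65711543],
       [  0.        , 447.61158995, 206.45319751],
       [  0.        ,   0.        ,   1.        ]]), 'k1': -0.12903518917666026, 'R': array([[ 0.00405415, -0.99998634, -0.00330017],
       [-0.99150254, -0.0035906 , -0.1300378 ],
       [ 0.13002418,  0.00379932, -0.99150354]]), 't': array([0.22013077, 0.59211661, 0.84455597])}
```

View pics/top0.png

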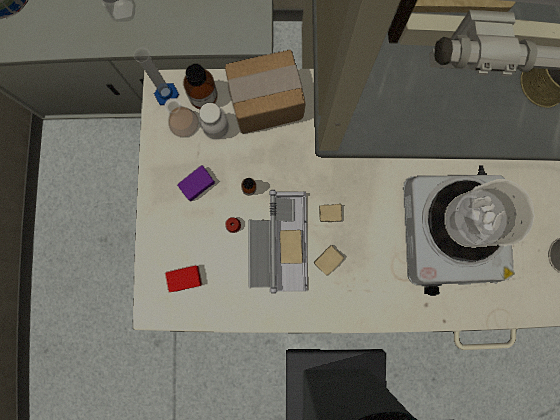

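View pics/scene0.png

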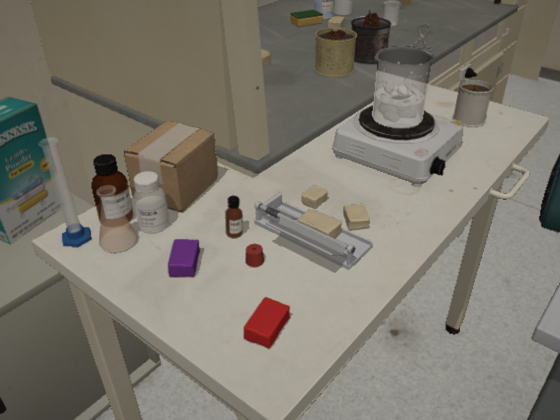

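The top view shows the clamp at about (289,241), its push direction pointing up the image and its rail on the left at (260,253). There are five block-like things:
- cream block in the channel (291,247)
- cream blocks on the table (331,213) and (328,260)
- purple block (197,183)
- red block (184,278)

The cream one in the channel fits the description: it's the largest cream block and sits in front of the flap at (286,208). I'll confirm that in an enlarged crop.

Run:
```python
import cv2
im=cv2.imread("pics/top0.png")[175:300,225:350]
cv2.imwrite("pics/crop.png",cv2.resize(im,(600,600),interpolation=cv2.INTER_CUBIC))
```

```text
(no output)
```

View pics/crop.png

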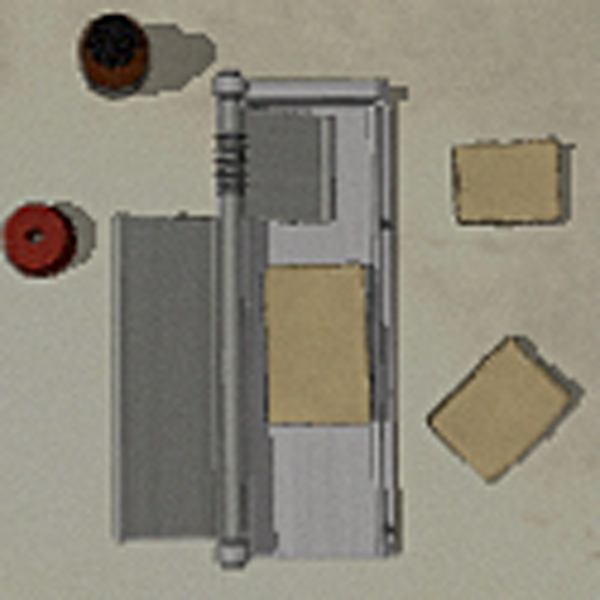

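The crop confirms it: the block in the channel (crop 265–370 × 265–424) is the longest cream one, and it lies before the flap (245–333 × 113–222). The others lie outside the clamp. Next I'll fit the clamp pose.

```bash
cat > h.py <<'E'
import numpy as np,cv2
from workcell import bot,cams
def proj(X,c):
    X=np.atleast_2d(X); p=X@c["R"].T+c["t"]; s=p[:,:2]/p[:,2:]
    s=s*(1+c["k1"]*(s**2).sum(1,keepdims=True)); return s@c["K"][:2,:2].T+c["K"][:2,2]
def ray(u,c,z):
    K=c["K"];d=(np.array(u,float)-K[:2,2])/K[0,0];s=d.copy()
    for _ in range(10): s=d/(1+c["k1"]*(s**2).sum(-1,keepdims=True))
    R,t=c["R"],c["t"];C=-R.T@t;v=np.c_[s,np.ones(len(s))]@R
    return C+v*((z-C[2])/v[:,2:])
def w(P,p):
    a=p[2];return np.c_[P[:,0]*np.cos(a)-P[:,1]*np.sin(a)+p[0],P[:,0]*np.sin(a)+P[:,1]*np.cos(a)+p[1],P[:,2]]
E
python3 - <<'E'
from h import *
from scipy.optimize import least_squares
c=cams.calibration("top")
f=lambda a:np.array(a,float)/4.8+[225-.4,175-.4]
P=np.array([[-130,80,57],[0,80,57],[0,-7,14],[46,-7,14],[-139,34,44],[57,34,44],[-140,-34,8]])/1e3
U=f([[115,540],[115,214],[333,222],[333,113],[232,567],[230,71],[403,557]])
r=least_squares(lambda p:(proj(w(P,p),c)-U).ravel(),[.3,0,0],loss='soft_l1')
print(r.x,np.round((proj(w(P,r.x),c)-U),1))
B=ray(f([[265,265],[365,265],[372,424],[268,424]]),c,.038)
p=r.x;a=p[2];Rm=np.array([[np.cos(a),-np.sin(a)],[np.sin(a),np.cos(a)]])
print(np.round((B[:,:2]-p[:2])@Rm*1e3,1))
s=cams.calibration("scene")
im=cv2.imread("pics/scene0.png")
for q in proj(np.r_[w(P,p),B],s): cv2.circle(im,tuple(int(x) for x in np.round(q*1)),1,(0,0,255),-1)
cv2.imwrite("pics/s1.png",cv2.resize(im[170:280,230:390],(800,550),interpolation=cv2.INTER_CUBIC))
E
```

```text
[0.56511811 0.18943517 0.00853578] [[ 0.5 -0. ]
 [ 0.6 -0.2]
 [-0.6  0.1]
 [-0.8  0.3]
 [ 0.4 -1.4]
 [ 0.4  1.4]
 [-1.2 -0. ]]
[[-19.7  20.9]
 [-20.  -20. ]
 [-84.7 -22.2]
 [-84.5  20. ]]
```

View pics/s1.png

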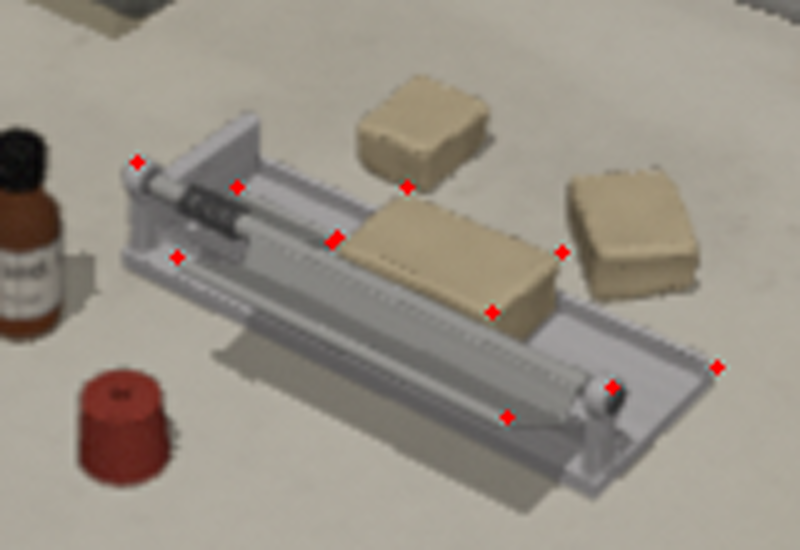

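The top-view points fit to about 1 px, and the pose agrees with the scene view: clamp origin (0.565, 0.189), yaw 0.5°. In clamp coordinates the block spans x from -85 to -20 mm.

I'll half-close the gripper so the fingers are about 59.5 mm apart. With the tool y axis across the clamp and the TCP at clamp y = 30 mm, one finger hangs over the channel middle and the other over the middle of the rail.

drive_tool([
  [0,0,0,0,0,0,5.35],
  [0,0,0,0,0,0,5.35],
  [0,0,0,0,0,0,5.35],
  [0,15.5,-37.1,0,0,0,0],
  [0,15.5,-37.1,0,0,0,0],
  [0,15.5,-37.1,0,0,0,0],
  [0,15.5,-37.1,0,0,0,0],
  [0,15.5,-37.1,0,0,0,0],
], squeeze=20)

```text
time: 0.77
ee_pos: [0.2326, -0.3392, 0.302]
orientation: [1.0, 0.004, -0.0, -0.001]
wrist_force: [1.2, 0.2, -0.1]
finger_gap: 0.506
grasp_force: 0.0
```

drive_tool([
  [0,15.5,-37.1,0,0,0,0],
  [0,15.5,-37.1,0,0,0,0],
  [0,15.5,-37.1,0,0,0,0],
  [0,15.5,-37.1,0,0,0,0],
  [0,15.5,-37.1,0,0,0,0],
  [0,15.5,-37.1,0,0,0,0],
  [0,15.5,-37.1,0,0,0,0],
  [0,15.5,-37.1,0,0,0,0],
])

```text
time: 1.43
ee_pos: [0.3539, -0.0412, 0.3025]
orientation: [1.0, 0.004, 0.0, 0.0]
wrist_force: [1.9, -1.0, -0.4]
finger_gap: 0.504
grasp_force: 0.0
```

drive_tool([
  [0,15.5,-37.1,0,0,0,0],
  [0,15.5,-37.1,0,0,0,0],
  [0,15.5,-37.1,0,0,0,0],
  [0,15.5,-37.1,0,0,0,0],
  [0,15.5,-37.1,0,0,0,0],
  [0,15.5,-37.1,0,0,0,0],
  [0,15.5,-37.1,0,0,0,0],
  [0,0,0,0,0,0,0],
])

```text
time: 2.1
ee_pos: [0.4612, 0.2227, 0.3003]
orientation: [1.0, 0.008, -0.001, -0.001]
wrist_force: [-0.7, -0.8, -0.7]
finger_gap: 0.501
grasp_force: 0.0
```

drive_tool([
  [0,0,2,35,0,0,0],
  [0,0,0,35,0,0,0],
  [0,0,0,35,0,0,0],
  [0,0,0,20,0,0,0],
  [0,0,0,0,0,0,0],
  [0,0,0,0,0,0,0],
])

```text
time: 2.6
ee_pos: [0.4594, 0.2147, 0.1765]
orientation: [1.0, 0.004, -0.002, 0.001]
wrist_force: [-0.4, 1.4, 0.6]
finger_gap: 0.501
grasp_force: 0.0
```

Run:
```python
from h import *
o=bot.observe();print(o['ee_pos'],o['orientation'],o['wrist_force'])
a=cams.grab_frame("scene")[130:280,200:400];b=cams.grab_frame("wrist")
cv2.imwrite("pics/s2.png",np.hstack([cv2.resize(a,(400,300),interpolation=cv2.INTER_CUBIC),cv2.resize(b,(400,300))]))
```

```text
[0.45938612 0.21471442 0.17648889] [ 9.99989925e-01  4.12417145e-03 -1.64569390e-03  6.57323186e-04] [-0.43186778  1.38210114  0.6110731 ]
```

View pics/s2.png

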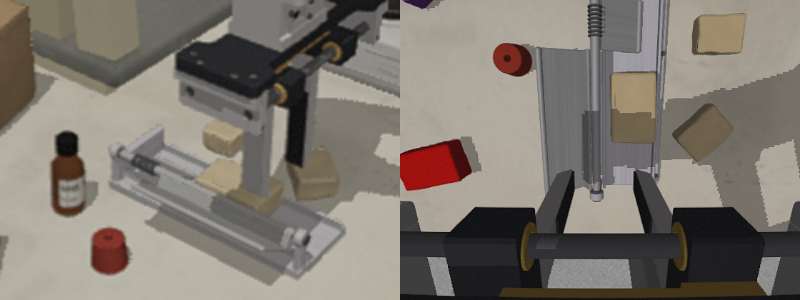

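The view shows the fingers straddling the hinge tube: the rail finger (wrist view 560,180) over the rail, and the channel finger (640,180) behind the block. I'll correct y by 4 mm and press down.

drive_tool([
  [0,0,-4,16,0,0,0],
  [0,0,0,16,0,0,0],
  [0,0,0,10,0,0,0],
  [0,0,0,5,0,0,0],
  [0,0,0,0,0,0,0],
  [0,0,0,0,0,0,0],
])

```text
time: 3.2
ee_pos: [0.4613, 0.2195, 0.1325]
orientation: [1.0, 0.004, 0.002, -0.0]
wrist_force: [1.2, -0.5, 2.9]
finger_gap: 0.503
grasp_force: 1.9
```

drive_tool([
  [0,0,0,5,0,0,0],
  [0,0,0,4,0,0,0],
  [0,0,0,3,0,0,0],
  [0,0,0,0,0,0,0],
  [0,0,0,0,0,0,0],
])

```text
time: 3.62
ee_pos: [0.4617, 0.2181, 0.1219]
orientation: [1.0, 0.004, 0.002, 0.001]
wrist_force: [-2.0, -7.3, 11.3]
finger_gap: 0.503
grasp_force: 5.2
```

Run:
```python
from h import *
o=bot.observe();print(o['ee_pos'],o['wrist_force'],o['finger_gap'])
a=cams.grab_frame("scene")[160:270,240:387];b=cams.grab_frame("wrist")
cv2.imwrite("pics/s3.png",np.hstack([cv2.resize(a,(400,300),interpolation=cv2.INTER_CUBIC),cv2.resize(b,(400,300))]))
```

```text
[0.46170046 0.2181069  0.12190178] [-1.96254562 -7.2521013  11.31351094] 0.5030927762144487
```

View pics/s3.png

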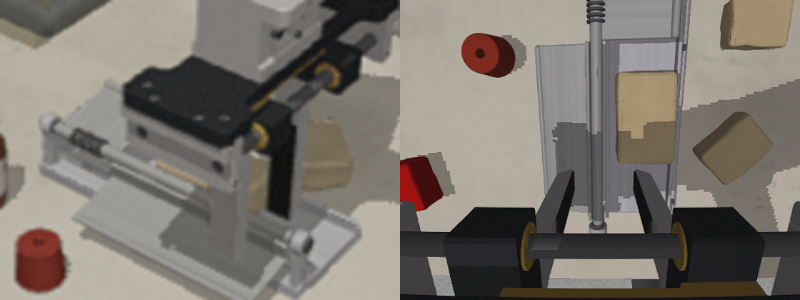

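The rail is down and the flap is raised (wrist view 640,25). From the geometry the joint is at about 0.8, so I'll press 2.5 mm further and then start pushing.

drive_tool([
  [0,0,0,2.5,0,0,0],
  [0,0,0,0,0,0,0],
  [0,4,0,0,0,0,0],
  [0,4,0,0,0,0,0],
  [0,4,0,0,0,0,0],
  [0,0,0,0,0,0,0],
])

```text
time: 4.22
ee_pos: [0.4719, 0.2203, 0.1175]
orientation: [1.0, 0.004, -0.001, -0.001]
wrist_force: [-3.9, 1.7, 6.4]
finger_gap: 0.502
grasp_force: 3.0
```

Run:
```python
from h import *
o=bot.observe();print(o['ee_pos'],o['orientation'],o['wrist_force'],o['finger_gap'])
a=cams.grab_frame("top")[175:300,225:350];b=cams.grab_frame("wrist")
cv2.imwrite("pics/s4.png",np.hstack([cv2.resize(a,(300,300),interpolation=cv2.INTER_CUBIC),cv2.resize(b[:230,100:480],(495,300))]))
```

```text
[0.47193378 0.22027645 0.11753329] [ 9.99989662e-01  4.38407296e-03 -6.57069127e-04 -1.01213302e-03] [-3.90495077  1.7013783   6.41013578] 0.5019585966269554
```

View pics/s4.png

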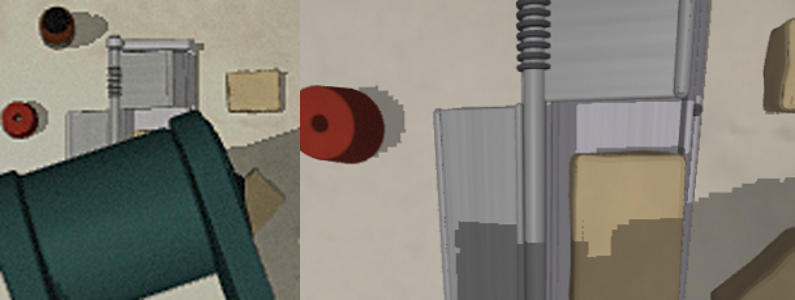

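The flap stands well open (its rim is at the right, wrist crop 690,50) and the block lies free in front of it. The finger has just reached the block's rear face, so I'll push.

drive_tool([
  [0,6,0,0,0,0,0],
  [0,7,0,0,0,0,0],
  [0,7,0,0,0,0,0],
  [0,7,0,0,0,0,0],
  [0,7,0,0,0,0,0],
  [0,7,0,0,0,0,0],
  [0,7,0,0,0,0,0],
  [0,5,0,0,0,0,0],
])

```text
time: 4.98
ee_pos: [0.5244, 0.221, 0.1172]
orientation: [1.0, 0.005, -0.002, -0.001]
wrist_force: [-5.3, 1.7, 6.0]
finger_gap: 0.504
grasp_force: 3.1
```

drive_tool([
  [0,3,0,0,0,0,0],
  [0,3,0,0,0,0,0],
  [0,2,0,0,0,0,0],
  [0,2,0,0,0,0,0],
  [0,0,0,0,0,0,0],
])

```text
time: 5.4
ee_pos: [0.5343, 0.2211, 0.1172]
orientation: [1.0, 0.005, -0.001, -0.001]
wrist_force: [-3.8, 1.6, 4.2]
finger_gap: 0.498
grasp_force: 2.7
```

drive_tool([
  [0,2,0,0,0,0,0],
  [0,2,0,0,0,0,0],
  [0,0,0,0,0,0,0],
])

```text
time: 5.65
ee_pos: [0.5382, 0.2212, 0.1172]
orientation: [1.0, 0.005, -0.001, -0.001]
wrist_force: [-3.4, 2.3, 5.4]
finger_gap: 0.5
grasp_force: 3.0
```

drive_tool([
  [0,1.5,0,0,0,0,0],
  [0,1,0,0,0,0,0],
  [0,0,0,0,0,0,0],
])

```text
time: 5.9
ee_pos: [0.5389, 0.2213, 0.1172]
orientation: [1.0, 0.005, -0.004, -0.001]
wrist_force: [-9.3, 2.4, 9.5]
finger_gap: 0.5
grasp_force: 5.7
```

Run:
```python
from h import *
o=bot.observe();print(o['ee_pos'],o['wrist_force'],o['finger_gap'])
c=cams.calibration("wrist");b=cams.grab_frame("wrist")
np.save("c.npy",c,allow_pickle=True)
cv2.imwrite("pics/w5full.png",b)
cv2.imwrite("pics/s5.png",cv2.resize(b[:230,130:450],(800,575),interpolation=cv2.INTER_CUBIC))
```

```text
[0.53885895 0.22127074 0.11717771] [-9.30408743  2.35594305  9.50995215] 0.4995849355562886
```

View pics/s5.png

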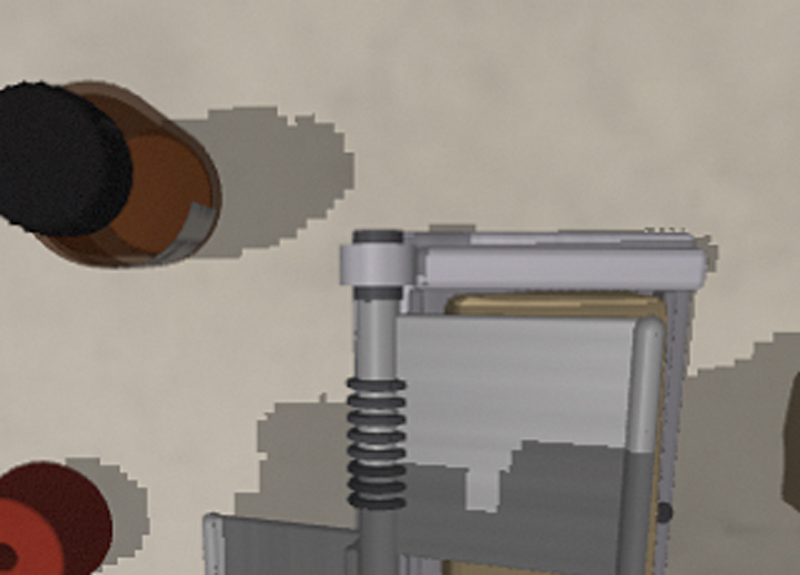

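The block's front edge (550,298) is tight against the end stop under the open flap. The TCP stalled at x = 0.539, right where predicted, and the push force jumped. I'll back off a little and let the rail up gently.

drive_tool([
  [0,-3,0,0,0,0,0],
  [0,-3,0,0,0,0,0],
  [0,0,0,4,0,0,0],
  [0,0,0,-7,0,0,0],
  [0,0,0,-5,0,0,0],
  [0,0,0,-5,0,0,0],
  [0,0,0,-7,0,0,0],
  [0,0,0,-10,0,0,0],
])

```text
time: 6.62
ee_pos: [0.5347, 0.2194, 0.145]
orientation: [1.0, 0.004, -0.002, 0.001]
wrist_force: [-0.9, -0.6, -0.7]
finger_gap: 0.501
grasp_force: 0.0
```

drive_tool([
  [0,0,0,-20,0,0,0],
  [0,0,0,-35,0,0,0],
  [0,0,0,-35,0,0,0],
  [0,-30,0,-25,0,0,0],
  [0,-35,0,-15,0,0,0],
  [0,-35,0,0,0,0,0],
  [0,0,0,0,0,0,0],
])

```text
time: 7.2
ee_pos: [0.431, 0.2189, 0.2774]
orientation: [1.0, 0.005, -0.001, 0.0]
wrist_force: [-0.3, 0.7, -0.9]
finger_gap: 0.5
grasp_force: 0.0
```

Run:
```python
from h import *
o=bot.observe();print(o['time'],o['ee_pos'],o['wrist_force'],o['finger_gap'])
a=cams.grab_frame("scene")[150:280,220:390];b=cams.grab_frame("wrist")
cv2.imwrite("pics/s6.png",np.hstack([cv2.resize(a,(400,306),interpolation=cv2.INTER_CUBIC),cv2.resize(b[:300,120:512],(400,306),interpolation=cv2.INTER_CUBIC)]))
```

```text
7.2 [0.43099473 0.218942   0.27736059] [-0.27001926  0.71075487 -0.89347386] 0.4996987841919595
```

View pics/s6.png

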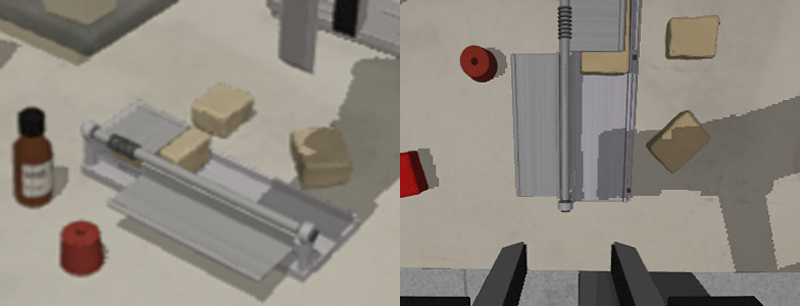

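The flap (scene view 140,125) lies level on the block, whose rear end sticks out by the expected 18 mm or so. The other blocks, stopper and bottle haven't moved, and the arm is clear.

```bash
python3 -c "
from workcell import hand_in
print(hand_in())"
```

```text
the job is handed in; nothing more can be done
None
```

The large wax block is pushed up to the end stop with the flap closed on top of it, nothing else was moved, and the job was handed in at about 7 s of the 45 s allowed; no verdict came back.

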